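# Seat the vial block on the autosampler tray

## Task

Wind the autosampler's tray all the way out from under the hood with its hand crank (clockwise seen from above, two turns or more). Then set the metal block of vials upright on the tray, its long side along the long stop, push it fully home into the corner so that it bears on both stops, and finish while still holding it pressed against both. Keep the block upright and leave everything else on the bench where it stands.

Things in the scene. Friction and masses are not known exactly. Their poses are not given: they have to be found in the camera images.
- crank_arm (a joint): angle of the hand crank in rad, 0 to 14.1, growing clockwise seen from above; at 14.1 the tray is fully out at its end stop. It starts somewhere from 0 to 1.5. It turns stiffly about a vertical axis (about 0.1 N m: 2.5 N at the knob) and stays where it is left
- tray_deck (a joint): how far the tray has been wound out, in m: 0.005 per rad of the crank, 0 fully under the hood, 0.0705 fully out. Only the crank moves it: pushing on the tray does not
- crank_axis (a point): point on the crank's vertical axis, 94 mm above the bench, at about half the height of the knob; it stands over a grey gearbox (90 x 90 mm, 62 mm high) at the end of the white autosampler, away from its hood
- knob_mid (a point): middle of the white crank knob, an upright cylinder 20 mm in diameter and 41 mm tall (from 76 to 117 mm above the bench) that spins freely on its pin, 42 mm from the crank axis; the steel crank arm under it has its top 75 mm above the bench
- tray_corner (a point): inner corner of the two stops, on the top face of the flat tray (50 mm above the bench); moves with the tray. z up, +y the way the tray winds out (hood to crank), +x level, away from the robot. The tray reaches 100 mm to -x and 120 mm to -y of it; the stops are 10 mm high and thick. Fully home, the block's centre is at (-25, -40, +25) mm in this frame
- hood_edge (a point): middle of the lower edge of the hood, on its face towards the crank, 125 mm above the bench; axes as tray_corner. The hood is 170 mm wide, reaches 150 mm to -y of this point and up to 228 mm above the bench; the tray slides in under it
- long_stop (a point): the long stop, 130 mm long, on the tray's edge farther from the robot; its inner face looks to -x of tray_corner. This point is the middle of its inner face
- short_stop (a point): the short stop, 100 mm long, on the tray's crank end; its inner face looks to -y of tray_corner. This point is the middle of its inner face
- block_center (a point): centre of the loose aluminium vial block: 50 mm along its x, 80 mm along its y, 50 mm high, about 0.35 kg, with eight capped vials fixed in it that stand 14 mm above its top; this point is 25 mm above its underside, z up. It stands on the bench
- vial_block: the same vial block, origin at the centre of its underside
- tube_rack: bystander: empty wooden tube rack, 50 x 90 mm, 60 mm high, origin under its centre
- reagent_bottle: bystander: amber bottle, 64 mm in diameter, 150 mm high, origin under its centre
- beaker: bystander: glass beaker, 64 mm in diameter, 80 mm high, origin under its centre
- cap_tray: bystander: shallow white tray, 90 x 130 mm, 30 mm high, origin under its centre
- loose_vial: bystander: single amber vial, 22 mm in diameter, 45 mm high, origin under its centre
- wash_jar: bystander: white jar, 60 mm in diameter, 100 mm high, origin under its centre
Things that resemble listed ones, but are neither listed nor needed, are in the scene too. Leave any green look-alike of the vial_block alone.

How it is judged:
On the way, in this order (a step that is already met when the one before it is completed fails the run):
1. the tray is wound fully out (value of joint tray_deck above 0.0675 m), for 0.2 s.
2. the vial block stands on the tray (z of block_center in the frame of tray_corner between 0.02 and 0.03 m and x of block_center in the frame of tray_corner between -0.09 and -0.02 m and y of block_center in the frame of tray_corner between -0.11 and -0.03 m), for 0.2 s.
At the end, for the whole second after the job is handed in: Tray within 3 mm of fully out; vial block at rest on it, upright within 0.06 rad, long side along the long stop within 0.05 rad, within 3 mm of fully home in the corner, pressing on each of the two stops with more than 1 N, the fingers still on it (value of joint tray_deck above 0.0675 m and contact force between vial_block and tray_deck_c1 above 1 N and contact force between vial_block and tray_deck_c2 above 1 N and contact force between the fingers and vial_block above 1 N and angle between block_center's own z axis and vertical below 0.06 rad and angle between the y axis of block_center and the y axis of tray_corner, either way round below 0.05 rad and x of block_center in the frame of tray_corner between -0.028 and -0.022 m and y of block_center in the frame of tray_corner between -0.043 and -0.037 m and z of block_center in the frame of tray_corner between 0.022 and 0.029 m and linear speed of vial_block below 0.01 m/s); the arm keeps its last pose, push and grip.
It fails at once if the vial block is tipped by more than 0.4 rad (angle between block_center's own z axis and vertical above 0.4 rad).
It fails at once if a bystander is moved by more than 30 mm or knocked over (distance of any of tube_rack, reagent_bottle, beaker, cap_tray, loose_vial, wash_jar from where it was at the start of the episode above 0.03 m or angle between any of tube_rack, reagent_bottle, beaker, cap_tray, loose_vial, wash_jar's own z axis and vertical above 0.5 rad).
It also fails if it takes over 72 s, if anything falls off the work surface, if the arm or the gripper's body presses on something with over 40 N, if the wrist force passes 120 N, or if a joint passes its speed limit or range.

## Robot

A 7-joint arm with a two-finger parallel gripper is mounted at the origin on the work surface. World frame = base frame: x ahead of the robot, y to its left, z up, the work surface at z = 0. Lengths are in m, angles in rad, forces in N, time in s.
With the tool pointing down it reaches from about 0.35 to 0.9 m from the base axis. Payload 19.9 kg.
Tool frame: the origin (TCP) lies between the finger pads; the fingertips stand 19 mm ahead of it and the grasp point (between the pads) is the TCP; z points along the fingers, y is the line along which they close (so a half turn about z gives the same grasp; the last joint's range is limited). The gripper opens to 85 mm and grips with 20 to 120 N. Pads are 22 mm wide; open, the fingers measure 114 mm over their backs; the gripper's body (76 mm by 85 mm) begins 54 mm behind the grasp point. The pads swing forward as they close: fully open they stand 13 mm farther back than shut.
Start: joints at [1.254, 0.417, -0.01, 1.614, 0.005, 1.111, -0.053], TCP at [0.17, -0.601, 0.25] pointing down, gripper open.
Joint ranges: [-2.81, 2.81], [-0.39, 2.02], [-1.27, 1.25], [0.06, 2.57], [-1.19, 4.33], [0.19, 2], [-2.82, 2.82]. Speed limits (rad/s): [1.89, 1.89, 2.39, 2.39, 3.01, 3.01, 3.01].

## Interface

Orientations are given as a unit quaternion [w, x, y, z].
In Python, from station import read_state, camera, get_calibration, close_job gives the robot as it stands. The module is installed in compiled form; this text tells all that it offers.
- The arm moves only by the tool send_rows, never from a script. Its argument "series" is a list of rows, each a list of 7 numbers: the finger opening in cm, from 0 to 8.54, then the shift along the tool's x, y, z in cm, then the turn, a rotation vector about the tool's x, y, z in rad. In form: [[hand, x, y, z, ax, ay, az], ...]. A call has 1 to 20 rows; each row shifts and turns the commanded pose from where the row before left it, along the tool's axes as they then stand; what a row does not reach is not made up. A row lasts 1/12 s, in which the tool goes at most 41.7 mm and 7.16 degrees, less where a joint would pass 70% of its speed; a pose out of reach is approached as far as the arm can. A call is refused whole if a number of a shift passes 4.17 or a number of a turn 0.125, either way. A call with a gripper value outside its range is refused whole. The fingers move at their own pace and stop on an object; "squeeze" is the grip in N (left out, the last holds). Time passes only in rows, so rows that do not move let the fingers close. It gives the time, the measured TCP pose, the force, the opening and the grip force at its end, in the units of the state.
- read_state(): the state, without advancing time (a new reading comes with each control period).
- camera(name): name is "side" or "top"; returns the picture (480x640x3 uint8, blue, green, red); there is no depth.
- get_calibration(name): a dict with "fx", "fy", "cx", "cy" (pixels), "extrinsics" (4x4, takes a point from world to camera coordinates). Camera axes: x right, y down, z forward; pixel columns grow to the right and rows downward; lengths in m; the calibration is good to about 2 mm. A picture is of the moment at which its call begins. get_calibration takes no time and is no camera call.
- close_job(): hands the job in; it is judged then, once.
The state is a dict: "clock": time; "joints": joint angles; "joint_velocities": joint speeds; "effort": joint torques, N m; "position": TCP position; "eef_rot": TCP orientation; "contact_force": force on the tool from outside, world axes, zero at the start; "ft_torque": the same for the moment, N m; "width": finger opening in m; "gripper_force": force on a finger pad.
Only numpy, scipy, OpenCV 4.12 (cv2) and the standard library are available. Lean on these libraries where they do the work, as an engineer would, in place of code of your own. Each camera call takes 0.05 s, during which the arm holds its last target. There are 200 camera calls.

## Working session

There is one attempt and no reset: what is moved stays moved. The work goes in short steps, Python scripts to look and compute and a tool call to move; the robot and the scene stay as the last step left them, time stands still between calls to the robot, and variables do not carry over. Pictures are saved under pics/ and viewed, at most 11 in all, crops included, and the job is handed in when it is done.

Besides the shell and the picture viewer there is one more tool, called after "Call:" by a JSON object that holds its "op" and its "data", one argument or row to a line. send_rows: Moves the arm, as the interface text tells. Its arguments: {"type":"object","properties":{"series":{"type":"array"},"squeeze":{"type":"number"}},"required":["series"]}

```bash
mkdir -p pics
python3 - <<'E'
from station import *
import cv2
for n in("side","top"):
    cv2.imwrite(f"pics/{n}0.png",camera(n)); c=get_calibration(n); print(n,c)
s=read_state(); print({k:s[k] for k in("clock","position","eef_rot","contact_force","width")})
E
```

```text
side {'fx': 564.9594490766214, 'fy': 564.9594490766214, 'cx': 322.18667766449687, 'cy': 242.32780567531333, 'extrinsics': array([[-0.733211  , -0.67994047, -0.00908792,  0.4550424 ],
       [-0.3369416 ,  0.37488323, -0.86367408,  0.29423301],
       [ 0.59065387, -0.63019324, -0.50396873,  0.91827173],
       [ 0.        ,  0.        ,  0.        ,  1.        ]])}
top {'fx': 537.3806579069627, 'fy': 537.3806579069627, 'cx': 321.99971338101767, 'cy': 237.16279695119636, 'extrinsics': array([[ 0.00255391, -0.99996843, -0.00752444,  0.03573639],
       [-0.99288261, -0.00163973, -0.11908587,  0.60377403],
       [ 0.11906977,  0.00777503, -0.99285545,  1.26612353],
       [ 0.        ,  0.        ,  0.        ,  1.        ]])}
{'clock': 0.1, 'position': array([ 0.17012972, -0.60109981,  0.24974659]), 'eef_rot': array([-5.31018798e-04,  9.90503766e-01,  1.37484525e-01, -1.17386243e-04]), 'contact_force': array([ 0.99858283, -0.48990626, -0.32481644]), 'width': 0.08568518838702686}
```

View pics/top0.png

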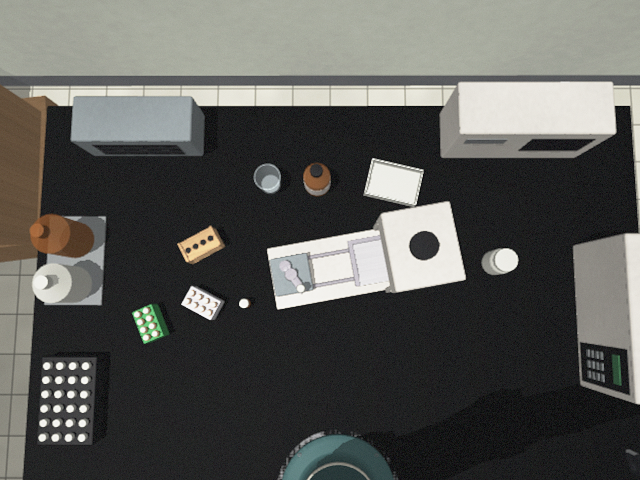

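View pics/side0.png

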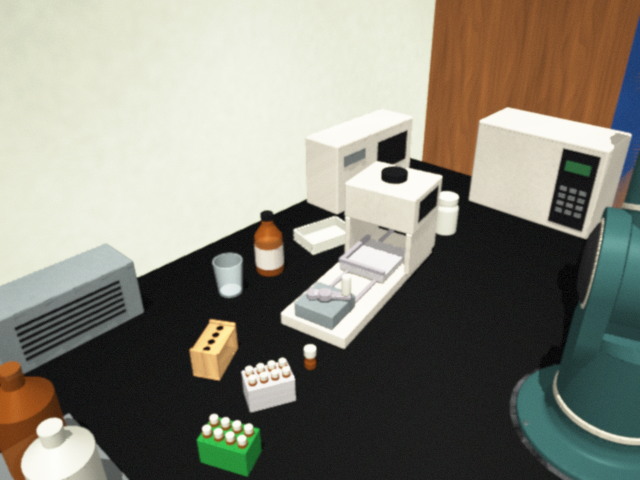

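Candidates for the vial block in the top view: silver block (203,303), green look-alike (149,323), dark 24-cap rack (67,400), wooden tube rack (200,244), loose vial (244,303). I choose the silver one. The crank is on the gearbox at about (290,275), with the white knob at about (300,289).

Run:
```python
import cv2,numpy as np
a=cv2.imread("pics/top0.png")[215:335,170:400]; b=cv2.imread("pics/side0.png")[220:420,230:440]
a=cv2.resize(a,None,fx=3.4,fy=3.4,interpolation=cv2.INTER_CUBIC); cv2.imwrite("pics/topc.png",a)
b=cv2.resize(b,None,fx=3,fy=3,interpolation=cv2.INTER_CUBIC); cv2.imwrite("pics/sidec.png",b)
```

```text
(no output)
```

View pics/topc.png

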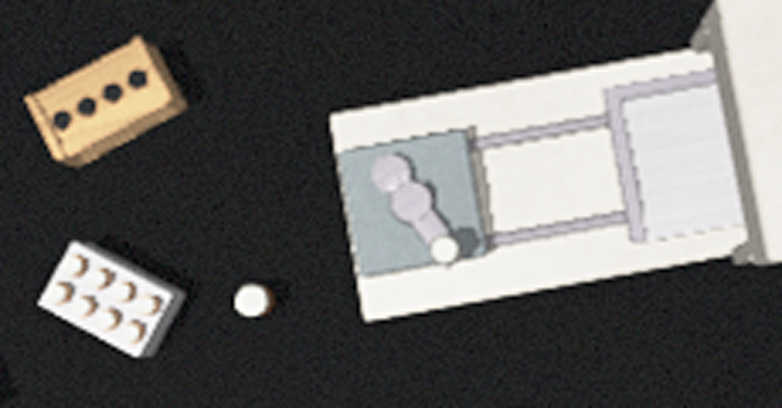

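View pics/sidec.png

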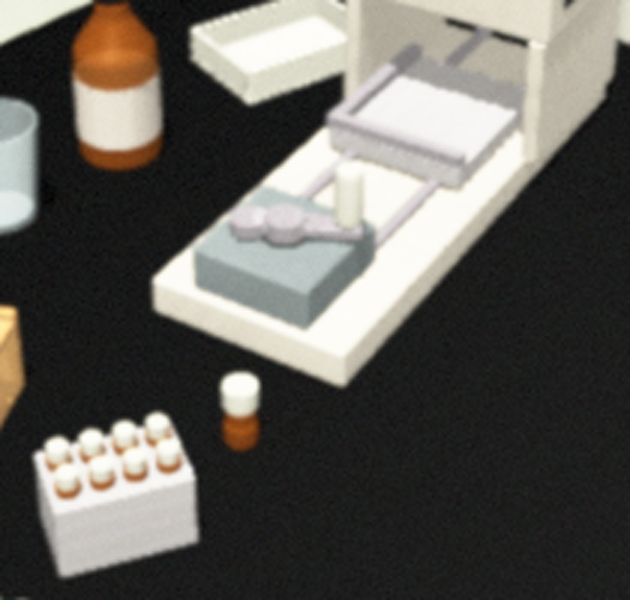

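The crops confirm the choice: the silver block with eight capped vials. In the top view the knob cap is at crop (445,249) and the hub at crop (412,203).

```bash
cat > h.py <<'E'
import numpy as np,cv2
from station import *
from scipy.spatial.transform import Rotation as R
def ray(n,p):
    c=get_calibration(n);E=c["extrinsics"];Rm=E[:3,:3];o=-Rm.T@E[:3,3]
    d=Rm.T@np.array([(p[0]-c["cx"])/c["fx"],(p[1]-c["cy"])/c["fy"],1]);return o,d
def onz(n,p,z):
    o,d=ray(n,p);return o+d*(z-o[2])/d[2]
def proj(n,P):
    c=get_calibration(n);q=c["extrinsics"]@np.r_[P,1];return np.array([c["fx"]*q[0]/q[2]+c["cx"],c["fy"]*q[1]/q[2]+c["cy"]])
def T(p): return np.array(p)/3.4+[170,215]
def S(p): return np.array(p)/3+[230,220]
def go(P,yaw=None):
    "shift to P in tool axes (cm), turn about tool z to make tool-y direction angle yaw (mod pi)"
    s=read_state();q=s["eef_rot"];r=R.from_quat(q[[1,2,3,0]])
    print("pos",s["position"].round(4),"shift cm",(r.inv().apply(np.array(P)-s["position"])*100).round(2),"t",s["clock"])
    M=r.as_matrix();a=np.arctan2(M[1,1],M[0,1]);print("tooly ang",round(a,3),"tilt",M[:2,2].round(3))
    if yaw is not None: print("turn az",[round(-(((yaw-a)+k*np.pi+np.pi)%(2*np.pi)-np.pi),3) for k in(0,1)])
    print("F",s["contact_force"].round(1),"w",round(float(s["width"]),4),"g",s["gripper_force"],"j",s["joints"].round(2))
E
python3 - <<'E'
from h import *
f=lambda n,p:np.round(p,4)
print("knob top",onz("top",T((445,249)),.117), "side",onz("side",S((349,166)),.117))
print("hub",onz("top",T((412,203)),.082),"side",onz("side",S((286,218)),.082))
print("gb top",[onz("top",T(p),.062).round(4) for p in((340,151),(471,127),(358,275),(490,246))])
print("gb side",[onz("side",S(p),.062).round(4) for p in((197,252),(302,295),(374,237),(262,190))])
print("stop TL, BL outer", [onz("top",T(p),.06).round(4) for p in((608,88),(634,241))], [onz("side",S(p),.06).round(4) for p in((330,118),(467,160))])
print("stop outer edge long end",onz("top",T((712,71)),.06))
print("base",[onz("top",T(p),.03).round(4) for p in((330,114),(365,320),(738,257))])
print("block top",[onz("top",T(p),.05).round(4) for p in((40,303),(75,241),(184,291))])
print("caps",[onz("top",T(p),.064).round(4) for p in((83,264),(154,300),(66,291),(138,328))])
print("block side top",[onz("side",S(p),.05).round(4) for p in((36,458),(192,470))],"bot",[onz("side",S(p),0).round(4) for p in((62,575),(198,540))])
print("capsS",[onz("side",S(p),.064).round(4) for p in((57,440),(157,416),(67,473),(167,450))])
print("vial",onz("top",T((252,300)),.045))
E
```

```text
knob top [0.47834194 0.0835338  0.117     ] side [0.47790842 0.08388816 0.117     ]
hub [0.51039286 0.10791314 0.082     ] side [0.50257039 0.11718778 0.082     ]
gb top [array([0.5474, 0.1597, 0.062 ]), array([0.5643, 0.0686, 0.062 ]), array([0.4617, 0.146 , 0.062 ]), array([0.4818, 0.055 , 0.062 ])]
gb side [array([0.5389, 0.1634, 0.062 ]), array([0.4581, 0.151 , 0.062 ]), array([0.4642, 0.0735, 0.062 ]), array([0.5563, 0.0832, 0.062 ])]
stop TL, BL outer [array([ 0.592 , -0.0269,  0.06  ]), array([ 0.4856, -0.0446,  0.06  ])] [array([ 0.5853, -0.0205,  0.06  ]), array([ 0.4765, -0.0432,  0.06  ])]
stop outer edge long end [ 0.60413667 -0.09968198  0.06      ]
base [array([0.5764, 0.1705, 0.03  ]), array([0.4305, 0.1437, 0.03  ]), array([ 0.4753, -0.1197,  0.03  ])]
block top [array([0.4419, 0.3684, 0.05  ]), array([0.4849, 0.3454, 0.05  ]), array([0.4504, 0.2682, 0.05  ])]
caps [array([0.4687, 0.3359, 0.064 ]), array([0.4442, 0.2861, 0.064 ]), array([0.4502, 0.347 , 0.064 ]), array([0.4251, 0.2966, 0.064 ])]
block side top [array([0.4802, 0.3503, 0.05  ]), array([0.4083, 0.2977, 0.05  ])] bot [array([0.4418, 0.3691, 0.    ]), array([0.4042, 0.2994, 0.    ])]
capsS [array([0.4703, 0.342 , 0.064 ]), array([0.4431, 0.2907, 0.064 ]), array([0.4464, 0.3554, 0.064 ]), array([0.4189, 0.3061, 0.064 ])]
vial [0.44431768 0.22147941 0.045     ]
```

Both views agree within about 1 mm. Knob is at (0.478, 0.084) and axis at about (0.512, 0.108). The machine yaw is about 0.17 rad, and the block is near (0.446, 0.319) with its long axis at about 1.1 rad. I'll lift first, then travel to above the knob.

Call:
{"op": "send_rows", "data": {
  "series": [
    [8.5,0,0,-4,0,0,0],
    [8.5,0,0,-4,0,0,0],
    [8.5,2.5,-2.98,0,0,0,0],
    [8.5,2.5,-2.98,0,0,0,0],
    [8.5,2.5,-2.98,0,0,0,0],
    [8.5,2.5,-2.98,0,0,0,0],
    [8.5,2.5,-2.98,0,0,0,0],
    [8.5,2.5,-2.98,0,0,0,0],
    [8.5,2.5,-2.98,0,0,0,0],
    [8.5,2.5,-2.98,0,0,0,0],
    [8.5,2.5,-2.98,0,0,0,0],
    [8.5,2.5,-2.98,0,0,0,0],
    [8.5,2.5,-2.98,0,0,0,0],
    [8.5,2.5,-2.98,0,0,0,0],
    [8.5,2.5,-2.98,0,0,0,0],
    [8.5,2.5,-2.98,0,0,0,0],
    [8.5,2.5,-2.98,0,0,0,0],
    [8.5,2.5,-2.98,0,0,0,0],
    [8.5,2.5,-2.98,0,0,0,0],
    [8.5,2.5,-2.98,0,0,0,0]
  ]
}}

```text
clock: 1.77
position: [0.4573, 0.0392, 0.3304]
eef_rot: [0.0, 0.991, 0.137, 0.0]
contact_force: [1.1, -1.5, 0.0]
width: 0.0847
gripper_force: 0.0
```

```bash
python3 -c "
from h import *
go([.478,.0837,.104])"
```

```text
pos [0.4573 0.0392 0.3304] shift cm [ 3.19 -3.73 22.64] t 1.7667
tooly ang -1.295 tilt [ 0. -0.]
F [ 1.1 -1.5  0. ] w 0.0847 g 0.0 j [ 0.52  0.07 -0.7   1.88  0.05  1.2  -1.49]
```

Call:
{"op": "send_rows", "data": {
  "series": [
    [8.5,1.6,-1.85,0,0,0,0],
    [8.5,1.6,-1.85,0,0,0,0],
    [8.5,0,0,4,0,0,0],
    [8.5,0,0,4,0,0,0],
    [8.5,0,0,4,0,0,0],
    [8.5,0,0,4,0,0,0],
    [8.5,0,0,3.3,0,0,0],
    [8.5,0,0,3.3,0,0,0]
  ]
}}

```text
clock: 2.43
position: [0.4772, 0.0816, 0.1023]
eef_rot: [-0.0, 0.99, 0.138, -0.001]
contact_force: [2.4, -0.7, -0.1]
width: 0.0853
gripper_force: 0.0
```

Call:
{"op": "send_rows", "data": {
  "series": [
    [1.5,0,0,0,0,0,0],
    [1.5,0,0,0,0,0,0],
    [1.5,0,0,0,0,0,0],
    [1.5,0,0,0,0,0,0],
    [1.5,0,0,0,0,0,0],
    [1.5,0,0,0,0,0,0],
    [1.5,0,0,0,0,0,0],
    [1.5,0,0,0,0,0,0],
    [1.5,0,0,0,0,0,0],
    [1.5,0,0,0,0,0,0]
  ],
  "squeeze": 30
}}

```text
clock: 3.27
position: [0.4788, 0.0817, 0.1058]
eef_rot: [0.0, 0.991, 0.137, 0.001]
contact_force: [-2.2, -1.3, 12.8]
width: 0.0189
gripper_force: 31.6
```

Run:
```python
from h import *
go([.478,.0837,.104])
cv2.imwrite("pics/side1.png",cv2.resize(camera("side")[200:400,250:450],None,fx=2.5,fy=2.5))
# circle rows: 20 per turn, clockwise, tool axes
s=read_state();r=R.from_quat(s["eef_rot"][[1,2,3,0]])
C=np.array([.5123,.1079]);a0=np.arctan2(.0837-C[1],.478-C[0])
P=[np.r_[C+.042*np.array([np.cos(a0-k*np.pi/10),np.sin(a0-k*np.pi/10)]),0] for k in range(21)]
print(np.round([r.inv().apply(P[k+1]-P[k])[:2]*100 for k in range(20)],2).tolist())
```

```text
pos [0.4788 0.0817 0.1058] shift cm [-0.02 -0.21  0.18] t 3.2667
tooly ang -1.295 tilt [ 0.003 -0.   ]
F [-2.2 -1.3 12.8] w 0.0189 g 31.606345663312823 j [ 0.3   0.45 -0.63  2.06  0.39  0.75 -1.87]
[[-0.24, -1.29], [0.17, -1.3], [0.57, -1.19], [0.91, -0.95], [1.16, -0.63], [1.29, -0.24], [1.3, 0.17], [1.19, 0.57], [0.95, 0.91], [0.63, 1.16], [0.24, 1.29], [-0.17, 1.3], [-0.57, 1.19], [-0.91, 0.95], [-1.16, 0.63], [-1.29, 0.24], [-1.3, -0.17], [-1.19, -0.57], [-0.95, -0.91], [-0.63, -1.16]]
```

View pics/side1.png

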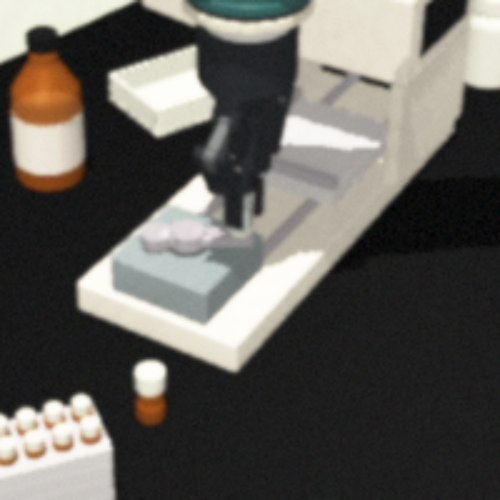

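The fingers hold the knob (18.9 mm opening). They also press lightly on something below (12.8 N up), so I'll raise a few mm and turn slowly at first to check the forces.

Call:
{"op": "send_rows", "data": {
  "series": [
    [1.5,0,0,-0.5,0,0,0],
    [1.5,0,0,0,0,0,0],
    [1.5,-0.24,-1.29,0,0,0,0],
    [1.5,0.17,-1.3,0,0,0,0],
    [1.5,0.57,-1.19,0,0,0,0],
    [1.5,0.91,-0.95,0,0,0,0],
    [1.5,1.16,-0.63,0,0,0,0]
  ]
}}

```text
clock: 3.9
position: [0.4845, 0.1428, 0.1093]
eef_rot: [-0.001, 0.99, 0.139, -0.002]
contact_force: [-13.3, 13.0, -5.6]
width: 0.0184
gripper_force: 34.3
```

```bash
python3 -c "
from h import *
C=np.array([.5123,.1079]);a=np.arctan2(.0837-C[1],.478-C[0])-np.pi/2
p=C+.042*np.array([np.cos(a),np.sin(a)])
go([*p,.108]);d=read_state()['position'][:2]-C;print(np.hypot(*d),np.arctan2(d[1],d[0]),a)"
```

```text
pos [0.4845 0.1428 0.1093] shift cm [0.33 0.15 0.12] t 3.9
tooly ang -1.292 tilt [-0.005  0.001]
F [-13.3  13.   -5.6] w 0.0184 g 34.34659683004327 j [ 0.18  0.48 -0.64  2.    0.39  0.79 -1.98]
0.04457025717566134 2.243545597283259 -4.097954992396703
```

Call:
{"op": "send_rows", "data": {
  "series": [
    [1.5,1.29,-0.24,0,0,0,0],
    [1.5,1.3,0.17,0,0,0,0],
    [1.5,1.19,0.57,0,0,0,0],
    [1.5,0.95,0.91,0,0,0,0],
    [1.5,0.63,1.16,0,0,0,0]
  ]
}}

```text
clock: 4.32
position: [0.5461, 0.1302, 0.109]
eef_rot: [-0.0, 0.99, 0.138, -0.001]
contact_force: [-12.6, -4.4, -8.7]
width: 0.0188
gripper_force: 34.0
```

Call:
{"op": "send_rows", "data": {
  "series": [
    [1.5,0.24,1.29,0,0,0,0],
    [1.5,-0.17,1.3,0,0,0,0],
    [1.5,-0.57,1.19,0,0,0,0],
    [1.5,-0.91,0.95,0,0,0,0],
    [1.5,-1.16,0.63,0,0,0,0]
  ]
}}

```text
clock: 4.73
position: [0.5334, 0.0737, 0.1089]
eef_rot: [-0.002, 0.99, 0.139, -0.002]
contact_force: [-17.7, 30.1, -7.0]
width: 0.0186
gripper_force: 34.9
```

Call:
{"op": "send_rows", "data": {
  "series": [
    [1.5,-1.29,0.24,0,0,0,0],
    [1.5,-1.3,-0.17,0,0,0,0],
    [1.5,-1.19,-0.57,0,0,0,0],
    [1.5,-0.95,-0.91,0,0,0,0],
    [1.5,-0.63,-1.16,0,0,0,0]
  ]
}}

```text
clock: 5.15
position: [0.4776, 0.0815, 0.1095]
eef_rot: [-0.0, 0.991, 0.137, 0.001]
contact_force: [8.3, 4.5, -20.6]
width: 0.0185
gripper_force: 32.7
```

```bash
python3 -c "
from h import *
go([.4785,.0825,.109])"
```

```text
pos [0.4776 0.0815 0.1095] shift cm [ 0.12 -0.07  0.05] t 5.15
tooly ang -1.295 tilt [0.001 0.001]
F [  8.3   4.5 -20.6] w 0.0185 g 32.72489779628813 j [ 0.31  0.44 -0.64  2.06  0.38  0.76 -1.87]
```

Call:
{"op": "send_rows", "data": {
  "series": [
    [1.5,-0.24,-1.29,0,0,0,0],
    [1.5,0.17,-1.3,0,0,0,0],
    [1.5,0.57,-1.19,0,0,0,0],
    [1.5,0.91,-0.95,0,0,0,0],
    [1.5,1.16,-0.63,0,0,0,0],
    [1.5,1.29,-0.24,0,0,0,0],
    [1.5,1.3,0.17,0,0,0,0],
    [1.5,1.19,0.57,0,0,0,0],
    [1.5,0.95,0.91,0,0,0,0],
    [1.5,0.63,1.16,0,0,0,0]
  ]
}}

```text
clock: 5.98
position: [0.5465, 0.1296, 0.1092]
eef_rot: [0.0, 0.99, 0.138, -0.001]
contact_force: [-13.8, -3.3, -8.3]
width: 0.0185
gripper_force: 34.0
```

Call:
{"op": "send_rows", "data": {
  "series": [
    [1.5,0.24,1.29,0,0,0,0],
    [1.5,-0.17,1.3,0,0,0,0],
    [1.5,-0.57,1.19,0,0,0,0],
    [1.5,-0.91,0.95,0,0,0,0],
    [1.5,-1.16,0.63,0,0,0,0],
    [1.5,-1.29,0.24,0,0,0,0],
    [1.5,-1.3,-0.17,0,0,0,0],
    [1.5,-1.19,-0.57,0,0,0,0]
  ]
}}

```text
clock: 6.65
position: [0.4982, 0.068, 0.1095]
eef_rot: [-0.002, 0.99, 0.138, 0.001]
contact_force: [9.8, 25.9, -26.7]
width: 0.0188
gripper_force: 32.4
```

```bash
python3 -c "
from h import *
go([.4785,.0825,.109])
cv2.imwrite('pics/top2.png',cv2.resize(camera('top')[210:330,230:430],None,fx=3.4,fy=3.4,interpolation=2))"
```

```text
pos [0.4982 0.068  0.1095] shift cm [-1.49 -1.93  0.05] t 6.65
tooly ang -1.293 tilt [0.001 0.004]
F [  9.8  25.9 -26.7] w 0.0188 g 32.37433673115447 j [ 0.33  0.47 -0.64  2.01  0.39  0.78 -1.83]
```

View pics/top2.png

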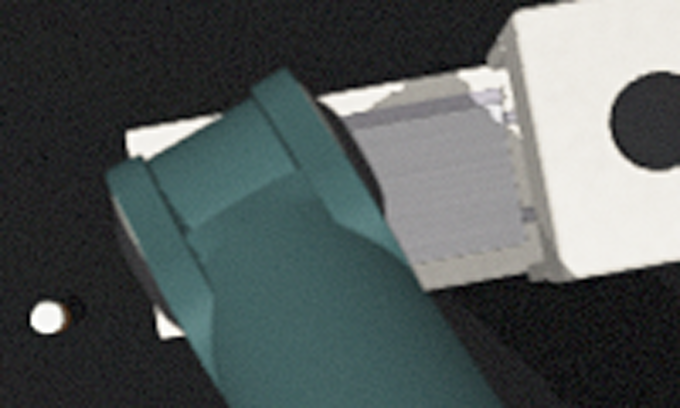

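The tray is most of the way out. I'll continue in small bits, looking for the end stop.

Call:
{"op": "send_rows", "data": {
  "series": [
    [1.5,-0.48,-0.46,0,0,0,0],
    [1.5,-0.47,-0.45,0,0,0,0],
    [1.5,-0.32,-0.58,0,0,0,0],
    [1.5,-0.31,-0.58,0,0,0,0],
    [1.5,0,0,0,0,0,0]
  ]
}}

```text
clock: 7.12
position: [0.4776, 0.0815, 0.1095]
eef_rot: [-0.0, 0.99, 0.138, 0.0]
contact_force: [3.2, 6.7, -19.0]
width: 0.0185
gripper_force: 32.9
```

Call:
{"op": "send_rows", "data": {
  "series": [
    [1.5,-0.12,-0.65,0,0,0,0],
    [1.5,-0.12,-0.64,0,0,0,0],
    [1.5,0,0,0,0,0,0]
  ]
}}

```text
clock: 7.37
position: [0.4709, 0.0928, 0.1094]
eef_rot: [0.001, 0.991, 0.137, -0.001]
contact_force: [-5.7, 0.4, -6.7]
width: 0.0185
gripper_force: 34.2
```

Call:
{"op": "send_rows", "data": {
  "series": [
    [1.5,0.08,-0.65,0,0,0,0],
    [1.5,0.09,-0.65,0,0,0,0],
    [1.5,0,0,0,0,0,0]
  ]
}}

```text
clock: 7.62
position: [0.469, 0.102, 0.1094]
eef_rot: [0.003, 0.991, 0.136, -0.002]
contact_force: [-13.7, -22.6, 12.7]
width: 0.0186
gripper_force: 36.1
```

Call:
{"op": "send_rows", "data": {
  "series": [
    [1.5,0.2,-0.5,0,0,0,0],
    [1.5,0,0,0,0,0,0],
    [1.5,0,0,0,0,0,0]
  ]
}}

```text
clock: 7.87
position: [0.4709, 0.1038, 0.1094]
eef_rot: [0.005, 0.991, 0.134, -0.002]
contact_force: [-3.0, -45.6, 11.8]
width: 0.0184
gripper_force: 36.4
```

The force rises while the knob stalls, so the crank is at its end stop. I'll relax, release, lift, and move off towards the block while out of the camera's view of the tray.

Call:
{"op": "send_rows", "data": {
  "series": [
    [1.5,-0.1,0.7,0,0,0,0],
    [8.5,0,0,0,0,0,0],
    [8.5,0,0,0,0,0,0],
    [8.5,0,0,0,0,0,0],
    [8.5,0,0,0,0,0,0],
    [8.5,0,0,0,0,0,0],
    [8.5,0,0,0,0,0,0],
    [8.5,0,0,-3,0,0,0],
    [8.5,0,0,-4,0,0,0],
    [8.5,0,0,-4,0,0,0]
  ]
}}

```text
clock: 8.7
position: [0.4707, 0.1052, 0.2202]
eef_rot: [-0.001, 0.99, 0.138, -0.001]
contact_force: [1.5, 0.0, 0.3]
width: 0.0851
gripper_force: 0.0
```

```bash
python3 -c "
from h import *
go([.4455,.320,.22],-.47)"
```

```text
pos [0.4707 0.1052 0.2202] shift cm [  3.45 -21.35   0.04] t 8.7
tooly ang -1.294 tilt [-0.002  0.001]
turn az [np.float64(-0.824), np.float64(2.318)]
F [1.5 0.  0.3] w 0.0851 g 0.0 j [ 0.37  0.27 -0.75  1.97  0.22  0.98 -1.78]
```

Call:
{"op": "send_rows", "data": {
  "series": [
    [8.5,0.58,-3.56,0,0,0,0],
    [8.5,0.58,-3.56,0,0,0,0],
    [8.5,0.58,-3.56,0,0,0,0],
    [8.5,0.58,-3.56,0,0,0,0],
    [8.5,0.58,-3.56,0,0,0,0],
    [8.5,0.58,-3.56,0,0,0,0],
    [8.5,0,0,0,0,0,-0.1177],
    [8.5,0,0,0,0,0,-0.1177],
    [8.5,0,0,0,0,0,-0.1177],
    [8.5,0,0,0,0,0,-0.1177],
    [8.5,0,0,0,0,0,-0.1177],
    [8.5,0,0,0,0,0,-0.1177],
    [8.5,0,0,0,0,0,-0.1177]
  ]
}}

```text
clock: 9.78
position: [0.4468, 0.3199, 0.2193]
eef_rot: [-0.0, 0.851, 0.525, -0.0]
contact_force: [-0.0, -0.1, 1.0]
width: 0.0852
gripper_force: 0.0
```

Run:
```python
from h import *
go([.446,.320,.037],-.47)
t=camera("top");cv2.imwrite("pics/top3.png",t);s=camera("side");cv2.imwrite("pics/side3.png",s)
a=cv2.resize(t[205:335,170:400],None,fx=3,fy=3,interpolation=2);b=cv2.resize(s[220:420,210:440],None,fx=3,fy=3,interpolation=2)
cv2.imwrite("pics/a3.png",a);cv2.imwrite("pics/b3.png",b)
```

```text
pos [0.4468 0.3199 0.2193] shift cm [-0.02 -0.08 18.23] t 9.7833
tooly ang -0.465 tilt [-0.  0.]
turn az [np.float64(0.005), np.float64(-3.137)]
F [-0.  -0.1  1. ] w 0.0852 g 0.0 j [ 0.07  0.48 -0.96  1.81  0.44  1.08 -1.52]
```

View pics/a3.png

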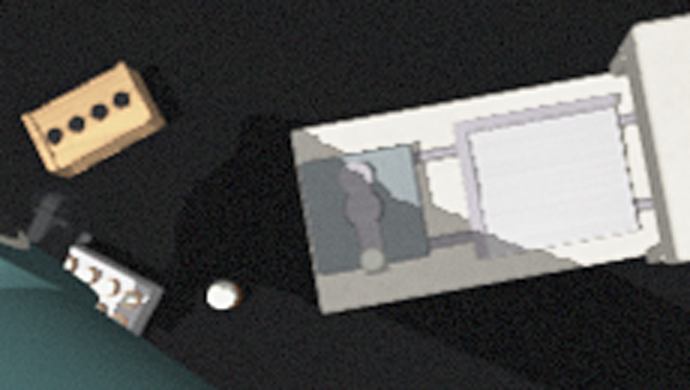

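View pics/b3.png

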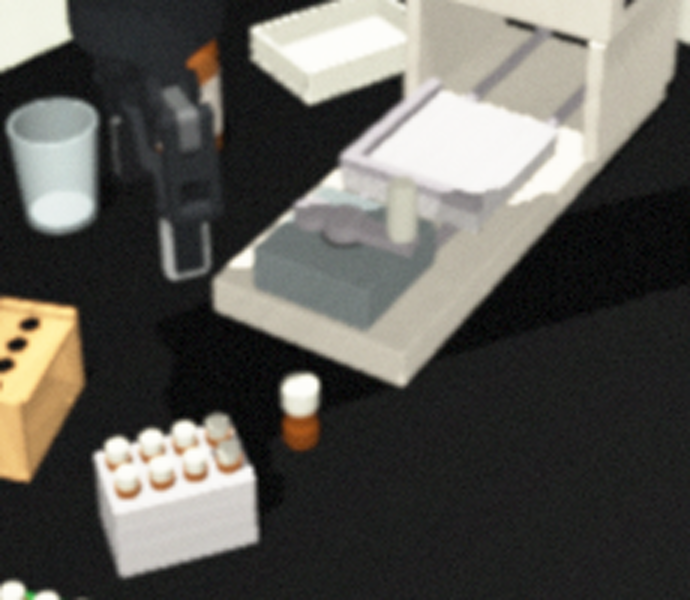

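The tray is well out: the outer stop corner is at a3 (456,122), and the stop's ends are at (480,258) and (618,94). The block is untouched. I'll compute the corner and descend on the block.

Run:
```python
from h import *
A=lambda p:np.array(p)/3+[170,205]
B=lambda p:np.array(p)/3+[210,220]
o,b,e=[onz("top",A(p),.06) for p in((456,122),(480,258),(618,94))]
print(o.round(4),b.round(4),e.round(4))
o2,b2,e2=[onz("side",B(p),.06) for p in((342,157),(490,198),(432,80))]
print(o2.round(4),b2.round(4),e2.round(4))
for v in(o-b,o2-b2,(o-e)[[1,0,2]]*[1,-1,1],(o2-e2)[[1,0,2]]*[1,-1,1]): print(np.arctan2(v[1],v[0]).round(3),np.hypot(*v[:2]).round(4))
print("moved",o-onz("top",T((608,88)),.06))
y=.17;ex=np.array([np.cos(y),np.sin(y)]);ey=np.array([-ex[1],ex[0]])
for q in(o,o2):
  c=q[:2]-.01*ex-.01*ey; print("corner",c,"home",c-.025*ex-.04*ey)
```

```text
[0.5805 0.0368 0.06  ] [0.4734 0.0177 0.06  ] [ 0.603  -0.0916  0.06  ]
[0.5761 0.0415 0.06  ] [0.4666 0.0113 0.06  ] [ 0.5976 -0.0831  0.06  ]
0.176 0.1088
0.269 0.1136
0.174 0.1303
0.17 0.1264
moved [-0.01154041  0.06370632  0.        ]
corner [0.57234464 0.0252203 ] home [ 0.55447232 -0.01843265]
corner [0.56796248 0.02995049] home [ 0.55009016 -0.01370246]
```

Call:
{"op": "send_rows", "data": {
  "series": [
    [8.5,0,0,3.5,0,0,0],
    [8.5,0,0,3.5,0,0,0],
    [8.5,0,0,3.5,0,0,0],
    [8.5,0,0,3.5,0,0,0],
    [8.5,0,0,2.2,0,0,0],
    [8.5,0,0,2,0,0,0],
    [8.5,0,0,0,0,0,0]
  ]
}}

```text
clock: 10.47
position: [0.4454, 0.3187, 0.0341]
eef_rot: [0.0, 0.854, 0.521, -0.002]
contact_force: [-1.4, -0.7, -0.5]
width: 0.0848
gripper_force: 0.0
```

Call:
{"op": "send_rows", "data": {
  "series": [
    [4.5,0,0,0,0,0,0],
    [4.5,0,0,0,0,0,0],
    [4.5,0,0,0,0,0,0],
    [4.5,0,0,0,0,0,0],
    [4.5,0,0,0,0,0,0],
    [4.5,0,0,0,0,0,0],
    [4.5,0,0,0,0,0,0],
    [4.5,0,0,0,0,0,0]
  ],
  "squeeze": 40
}}

```text
clock: 11.13
position: [0.4474, 0.3204, 0.0389]
eef_rot: [-0.0, 0.853, 0.522, 0.001]
contact_force: [-2.9, -0.3, 8.2]
width: 0.0496
gripper_force: 41.3
```

Gripped at 49.6 mm, so the block is across its short side. Lift well clear of the knob, then turn to the machine's yaw.

Call:
{"op": "send_rows", "data": {
  "series": [
    [4.5,0,0,-2,0,0,0],
    [4.5,0,0,-3,0,0,0],
    [4.5,0,0,-3,0,0,0],
    [4.5,0,0,-3,0,0,0],
    [4.5,0,0,-3,0,0,0],
    [4.5,0,0,-3,0,0,0],
    [4.5,0,0,0,0,0,-0.1065],
    [4.5,0,0,0,0,0,-0.1065],
    [4.5,0,0,0,0,0,-0.1065],
    [4.5,0,0,0,0,0,-0.1065],
    [4.5,0,0,0,0,0,-0.1065],
    [4.5,0,0,0,0,0,-0.1065],
    [4.5,0,0,0,0,0,0]
  ]
}}

```text
clock: 12.22
position: [0.447, 0.3194, 0.2079]
eef_rot: [0.0, 0.644, 0.765, 0.0]
contact_force: [0.1, -0.3, -2.8]
width: 0.0493
gripper_force: 43.6
```

Run:
```python
from h import *
y=.173;ex=np.array([np.cos(y),np.sin(y)]);ey=np.array([-ex[1],ex[0]])
g=np.array([.5525,-.0165])-.008*ex-.010*ey
go([*g,.21],.173)
s=camera("side");cv2.imwrite("pics/side4.png",cv2.resize(s[120:420,180:440],None,fx=2,fy=2,interpolation=2))
```

```text
pos [0.447  0.3194 0.2079] shift cm [-35.91   3.83  -0.21] t 12.2167
tooly ang 0.172 tilt [0.001 0.   ]
turn az [np.float64(-0.001), np.float64(3.141)]
F [ 0.1 -0.3 -2.8] w 0.0493 g 43.59633922576904 j [ 0.15  0.56 -1.1   1.82  0.56  1.11 -0.97]
```

View pics/side4.png

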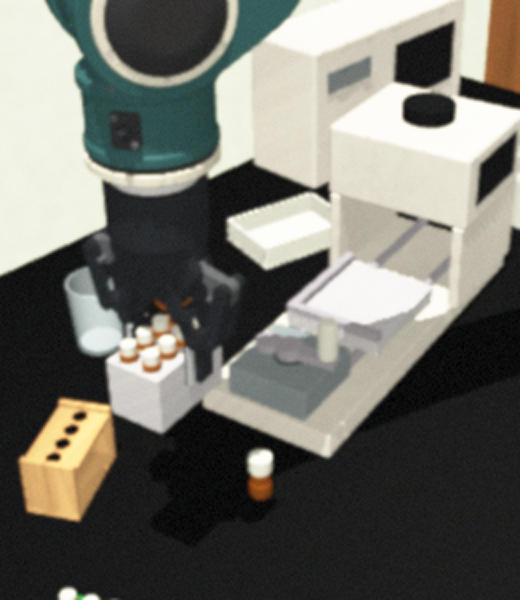

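Call:
{"op": "send_rows", "data": {
  "series": [
    [4.5,-3.3,0.38,0,0,0,0],
    [4.5,-3.3,0.38,0,0,0,0],
    [4.5,-3.3,0.38,0,0,0,0],
    [4.5,-3.3,0.38,0,0,0,0],
    [4.5,-3.3,0.38,0,0,0,0],
    [4.5,-3.3,0.38,0,0,0,0],
    [4.5,-3.3,0.38,0,0,0,0],
    [4.5,-3.3,0.38,0,0,0,0],
    [4.5,-3.3,0.38,0,0,0,0],
    [4.5,-3.3,0.38,0,0,0,0]
  ]
}}

```text
clock: 13.1
position: [0.5398, -0.0012, 0.2079]
eef_rot: [0.0, 0.647, 0.762, -0.0]
contact_force: [0.5, -0.5, -1.8]
width: 0.0489
gripper_force: 43.6
```

Run:
```python
from h import *
y=.173;ex=np.array([np.cos(y),np.sin(y)]);ey=np.array([-ex[1],ex[0]])
H=np.array([.5525,-.0165]);g=H-.008*ex-.010*ey
go([*g,.21],.173)
h=onz("top",np.array((634,25))/3+[170,205],.228)[:2];print("hood face ahead of home centre",(H-h)@ey,"x",(h-H)@ex)
h=onz("side",np.array((455,228))/2+[180,120],.125)[:2];print((H-h)@ey,(h-H)@ex)
h=onz("side",np.array((332,192))/2+[180,120],.125)[:2];print((H-h)@ey,(h-H)@ex)
```

```text
pos [ 0.5398 -0.0012  0.2079] shift cm [-2.73  0.22 -0.21] t 13.1
tooly ang 0.163 tilt [ 0.001 -0.001]
turn az [np.float64(-0.01), np.float64(3.131)]
F [ 0.5 -0.5 -1.8] w 0.0489 g 43.572925329208374 j [ 0.8   0.55 -1.12  1.84  0.56  1.1  -0.37]
hood face ahead of home centre 0.08328553313099082 x 0.0647911871604598
0.08468204262824587 -0.09133153575003533
0.08643313862888197 0.06300002505255838
```

Call:
{"op": "send_rows", "data": {
  "series": [
    [4.5,-1.37,0.11,0,0,0,-0.01],
    [4.5,-1.36,0.11,0,0,0,0],
    [4.5,0,0,0,0,0,0],
    [4.5,0,0,3,0,0,0],
    [4.5,0,0,3,0,0,0],
    [4.5,0,0,3,0,0,0],
    [4.5,0,0,1.5,0,0,0],
    [4.5,0,0,0,0,0,0]
  ]
}}

```text
clock: 13.77
position: [0.545, -0.0249, 0.1001]
eef_rot: [-0.002, 0.642, 0.767, -0.001]
contact_force: [-1.4, -0.3, -2.2]
width: 0.0494
gripper_force: 43.4
```

Run:
```python
from h import *
y=.173;ex=np.array([np.cos(y),np.sin(y)]);ey=np.array([-ex[1],ex[0]])
H=np.array([.5525,-.0165]);g=H-.008*ex-.010*ey
go([*g,.0889],.173)
s=camera("side");cv2.imwrite("pics/side5.png",cv2.resize(s[160:340,280:440],None,fx=3.3,fy=3.3,interpolation=2))
```

```text
pos [ 0.545  -0.0249  0.1001] shift cm [-0.3   0.09  1.12] t 13.7667
tooly ang 0.178 tilt [-0.004  0.001]
turn az [np.float64(0.005), np.float64(-3.137)]
F [-1.4 -0.3 -2.2] w 0.0494 g 43.42105507850647 j [ 0.73  0.7  -0.98  1.9   0.72  0.95 -0.42]
```

View pics/side5.png

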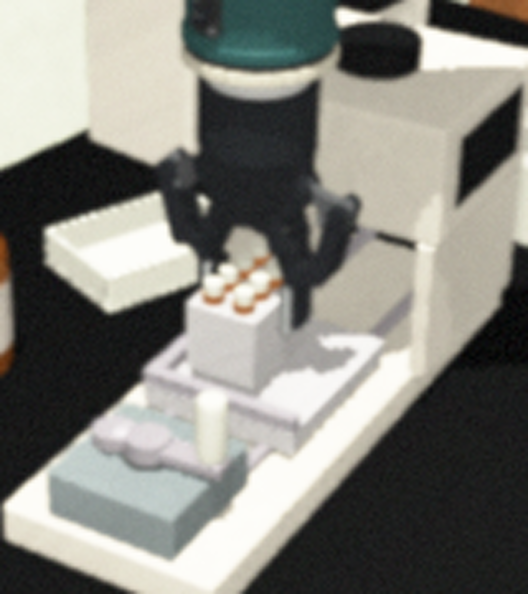

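The block is upright over the tray, inside both stops and clear of the hood. Lower it gently.

Call:
{"op": "send_rows", "data": {
  "series": [
    [4.5,0,0,0.5,0,0,0],
    [4.5,0,0,0.4,0,0,0],
    [4.5,0,0,0,0,0,0],
    [4.5,0,0,0,0,0,0]
  ]
}}

```text
clock: 14.15
position: [0.5467, -0.0258, 0.0939]
eef_rot: [0.0, 0.642, 0.767, 0.0]
contact_force: [0.5, 0.3, -3.2]
width: 0.0495
gripper_force: 43.5
```

Call:
{"op": "send_rows", "data": {
  "series": [
    [4.5,0,0,0.3,0,0,0],
    [4.5,0,0,0,0,0,0],
    [4.5,0,0,0,0,0,0]
  ]
}}

```text
clock: 14.4
position: [0.5464, -0.0259, 0.0903]
eef_rot: [-0.0, 0.642, 0.767, -0.0]
contact_force: [0.4, -0.2, -3.1]
width: 0.0493
gripper_force: 43.5
```

Call:
{"op": "send_rows", "data": {
  "series": [
    [4.5,0,0,0.15,0,0,0],
    [4.5,0,0,0,0,0,0],
    [4.5,0,0,0,0,0,0],
    [4.5,0,0,0,0,0,0]
  ]
}}

```text
clock: 14.73
position: [0.5466, -0.0259, 0.089]
eef_rot: [0.0, 0.642, 0.767, 0.0]
contact_force: [-1.3, -1.9, 3.5]
width: 0.0494
gripper_force: 44.2
```

Call:
{"op": "send_rows", "data": {
  "series": [
    [4.5,0,0,0.1,0,0,0],
    [4.5,0,0,0,0,0,0],
    [4.5,0,0,0,0,0,0],
    [4.5,0,0,0,0,0,0]
  ]
}}

```text
clock: 15.07
position: [0.5466, -0.0258, 0.0889]
eef_rot: [0.0, 0.642, 0.767, -0.0]
contact_force: [-10.1, -3.2, 26.2]
width: 0.0491
gripper_force: 47.1
```

The block is down on the tray. Ease off the down-force, then slide towards the long stop, then the short stop.

Call:
{"op": "send_rows", "data": {
  "series": [
    [4.5,0,0,-0.1,0,0,0],
    [4.5,0,0.15,0,0,0,0],
    [4.5,0,0.15,0,0,0,0],
    [4.5,0,0.15,0,0,0,0],
    [4.5,0,0,0,0,0,0],
    [4.5,0,0,0,0,0,0]
  ]
}}

```text
clock: 15.57
position: [0.5504, -0.025, 0.0889]
eef_rot: [-0.0, 0.641, 0.767, -0.001]
contact_force: [-9.8, -2.0, 13.8]
width: 0.0495
gripper_force: 45.7
```

Call:
{"op": "send_rows", "data": {
  "series": [
    [4.5,0,0.1,0,0,0,0],
    [4.5,0,0.1,0,0,0,0],
    [4.5,0,0,0,0,0,0],
    [4.5,0,0,0,0,0,0]
  ]
}}

```text
clock: 15.9
position: [0.5522, -0.0247, 0.089]
eef_rot: [-0.0, 0.641, 0.767, -0.001]
contact_force: [-11.2, -2.5, 15.2]
width: 0.0496
gripper_force: 45.8
```

Run:
```python
from h import *
y=.173;ex=np.array([np.cos(y),np.sin(y)]);ey=np.array([-ex[1],ex[0]])
go([.5525,-.0165,.0889],.173);F=read_state()["contact_force"][:2];print(F@ex,F@ey)
```

```text
pos [ 0.5522 -0.0247  0.089 ] shift cm [0.8  0.17 0.  ] t 15.9
tooly ang 0.178 tilt [-0.002 -0.001]
turn az [np.float64(0.005), np.float64(-3.137)]
F [-11.2  -2.5  15.2] w 0.0496 g 45.78143835067749 j [ 0.71  0.72 -0.96  1.89  0.74  0.93 -0.43]
-11.48681581839617 -0.48715661442188085
```

Call:
{"op": "send_rows", "data": {
  "series": [
    [4.5,0,0,-0.05,0,0,0],
    [4.5,0,0.1,0,0,0,0],
    [4.5,0,0.1,0,0,0,0],
    [4.5,0,0,0,0,0,0],
    [4.5,0,0,0,0,0,0]
  ]
}}

```text
clock: 16.32
position: [0.5548, -0.0242, 0.0891]
eef_rot: [-0.0, 0.641, 0.767, 0.0]
contact_force: [-0.2, -0.7, -2.3]
width: 0.0493
gripper_force: 43.6
```

Call:
{"op": "send_rows", "data": {
  "series": [
    [4.5,0,0.1,0,0,0,0],
    [4.5,0,0.1,0,0,0,0],
    [4.5,0,0,0,0,0,0],
    [4.5,0,0,0,0,0,0]
  ]
}}

```text
clock: 16.65
position: [0.5568, -0.0239, 0.0893]
eef_rot: [-0.0, 0.641, 0.767, 0.0]
contact_force: [-0.9, 0.9, -3.0]
width: 0.0492
gripper_force: 43.6
```

Call:
{"op": "send_rows", "data": {
  "series": [
    [4.5,0,0.1,0,0,0,0],
    [4.5,0,0.1,0,0,0,0],
    [4.5,0,0,0,0,0,0],
    [4.5,0,0,0,0,0,0]
  ]
}}

```text
clock: 16.98
position: [0.5579, -0.0238, 0.0891]
eef_rot: [-0.001, 0.641, 0.767, -0.001]
contact_force: [-6.7, -0.7, 0.9]
width: 0.0496
gripper_force: 44.0
```

Call:
{"op": "send_rows", "data": {
  "series": [
    [4.5,0,0.1,0,0,0,0],
    [4.5,0,0.1,0,0,0,0],
    [4.5,0,0,0,0,0,0],
    [4.5,0,0,0,0,0,0]
  ]
}}

```text
clock: 17.32
position: [0.5582, -0.0238, 0.089]
eef_rot: [-0.001, 0.641, 0.767, -0.003]
contact_force: [-23.8, -5.8, 18.2]
width: 0.0493
gripper_force: 46.1
```

Contact with the long stop (−24 N). Ease that push, then slide to the short stop.

Call:
{"op": "send_rows", "data": {
  "series": [
    [4.5,0,-0.12,-0.03,0,0,0],
    [4.5,0.15,0,0,0,0,0],
    [4.5,0.15,0,0,0,0,0],
    [4.5,0.15,0,0,0,0,0],
    [4.5,0.15,0,0,0,0,0],
    [4.5,0,0,0,0,0,0],
    [4.5,0,0,0,0,0,0]
  ]
}}

```text
clock: 17.9
position: [0.5573, -0.0201, 0.0892]
eef_rot: [0.0, 0.642, 0.767, -0.003]
contact_force: [-11.5, -15.0, 7.4]
width: 0.0495
gripper_force: 44.8
```

Call:
{"op": "send_rows", "data": {
  "series": [
    [4.5,0.1,0,0,0,0,0],
    [4.5,0.1,0,0,0,0,0],
    [4.5,0,0,0,0,0,0],
    [4.5,0,0,0,0,0,0]
  ]
}}

```text
clock: 18.23
position: [0.557, -0.0183, 0.0892]
eef_rot: [0.0, 0.642, 0.767, -0.003]
contact_force: [-10.0, -15.1, 7.9]
width: 0.0494
gripper_force: 44.9
```

Run:
```python
from h import *
y=.173;ex=np.array([np.cos(y),np.sin(y)]);ey=np.array([-ex[1],ex[0]])
go([.5525,-.0165,.0889],.173);F=read_state()["contact_force"][:2];print(F@ex,F@ey)
```

```text
pos [ 0.557  -0.0183  0.0892] shift cm [ 0.26 -0.41  0.03] t 18.2333
tooly ang 0.176 tilt [-0.003 -0.004]
turn az [np.float64(0.003), np.float64(-3.139)]
F [-10.  -15.1   7.9] w 0.0494 g 44.90475833415985 j [ 0.69  0.73 -0.96  1.88  0.74  0.94 -0.44]
-12.471494993892188 -13.162405813200335
```

Call:
{"op": "send_rows", "data": {
  "series": [
    [4.5,0.1,0,0,0,0,0],
    [4.5,0.1,0,0,0,0,0],
    [4.5,0,0,0,0,0,0],
    [4.5,0,0,0,0,0,0]
  ]
}}

```text
clock: 18.57
position: [0.5567, -0.0168, 0.0893]
eef_rot: [0.0, 0.642, 0.766, -0.003]
contact_force: [-10.2, -17.9, 8.0]
width: 0.0491
gripper_force: 44.9
```

Call:
{"op": "send_rows", "data": {
  "series": [
    [4.5,0.1,0,0,0,0,0],
    [4.5,0.1,0,0,0,0,0],
    [4.5,0,0,0,0,0,0],
    [4.5,0,0,0,0,0,0]
  ]
}}

```text
clock: 18.9
position: [0.5566, -0.0165, 0.0894]
eef_rot: [0.001, 0.643, 0.766, -0.004]
contact_force: [-9.9, -27.3, 12.0]
width: 0.0495
gripper_force: 45.3
```

Call:
{"op": "send_rows", "data": {
  "series": [
    [4.5,0.1,0,0,0,0,0],
    [4.5,0.1,0,0,0,0,0],
    [4.5,0,0,0,0,0,0],
    [4.5,0,0,0,0,0,0]
  ]
}}

```text
clock: 19.23
position: [0.5567, -0.0161, 0.0896]
eef_rot: [0.002, 0.643, 0.766, -0.005]
contact_force: [-9.6, -36.0, 17.9]
width: 0.049
gripper_force: 46.1
```

Contact with the short stop as well. Balance the two pushes and check with a picture.

Call:
{"op": "send_rows", "data": {
  "series": [
    [4.5,-0.15,0.06,0,0,0,0],
    [4.5,0,0,0,0,0,0],
    [4.5,0,0,0,0,0,0],
    [4.5,0,0,0,0,0,0],
    [4.5,0,0,0,0,0,0],
    [4.5,0,0,0,0,0,0]
  ]
}}

```text
clock: 19.73
position: [0.5568, -0.0162, 0.0894]
eef_rot: [0.001, 0.643, 0.766, -0.004]
contact_force: [-15.4, -30.2, 18.4]
width: 0.0493
gripper_force: 46.3
```

Run:
```python
from h import *
y=.173;ex=np.array([np.cos(y),np.sin(y)]);ey=np.array([-ex[1],ex[0]])
go([.5525,-.0165,.0889],.173);F=read_state()["contact_force"][:2];print(F@ex,F@ey)
t=camera("top");s=camera("side")
a=cv2.resize(s[200:320,290:430],None,fx=4,fy=4,interpolation=2)
cv2.imwrite("pics/a6.png",a)
```

```text
pos [ 0.5568 -0.0162  0.0894] shift cm [ 0.05 -0.42  0.05] t 19.7333
tooly ang 0.174 tilt [-0.004 -0.008]
turn az [np.float64(0.001), np.float64(-3.14)]
F [-15.4 -30.2  18.4] w 0.0493 g 46.25138819217682 j [ 0.68  0.72 -0.96  1.88  0.74  0.95 -0.45]
-20.386257502401524 -27.065090868906058
```

View pics/a6.png

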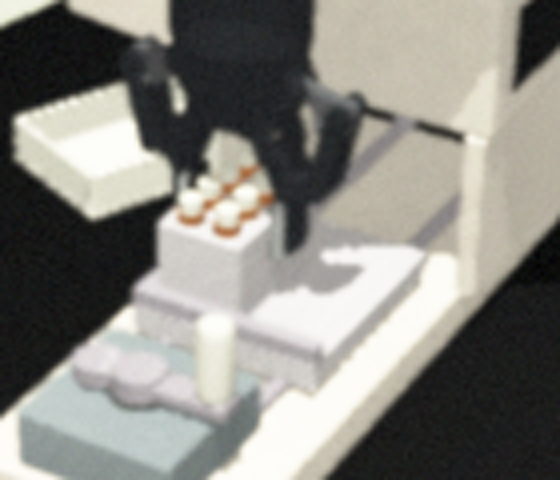

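Seen close: the block is upright, seated flush against the short stop and at the long stop. I'll add a little push to the long stop and take off some down-force, then hand in.

Call:
{"op": "send_rows", "data": {
  "series": [
    [4.5,-0.03,0.08,-0.04,0,0,0],
    [4.5,0,0,0,0,0,0],
    [4.5,0,0,0,0,0,0],
    [4.5,0,0,0,0,0,0],
    [4.5,0,0,0,0,0,0],
    [4.5,0,0,0,0,0,0]
  ]
}}

```text
clock: 20.33
position: [0.5569, -0.0162, 0.0895]
eef_rot: [0.001, 0.643, 0.766, -0.005]
contact_force: [-17.9, -29.5, 16.7]
width: 0.0494
gripper_force: 46.2
```

Call:
{"op": "send_rows", "data": {
  "series": [
    [4.5,-0.02,0.1,0,0,0,0],
    [4.5,0,0,0,0,0,0],
    [4.5,0,0,0,0,0,0],
    [4.5,0,0,0,0,0,0],
    [4.5,0,0,0,0,0,0],
    [4.5,0,0,0,0,0,0]
  ]
}}

```text
clock: 20.83
position: [0.557, -0.0163, 0.0894]
eef_rot: [-0.0, 0.643, 0.766, -0.006]
contact_force: [-26.5, -28.6, 24.9]
width: 0.0495
gripper_force: 47.0
```

```bash
python3 -c "
from station import *
s=read_state();print(s['position'],s['contact_force'],s['eef_rot'],s['width']);print(close_job())"
```

```text
[ 0.55700698 -0.01625754  0.08940574] [-26.53709732 -28.58523334  24.86601437] [-1.19889819e-05  6.42711738e-01  7.66087220e-01 -5.65626296e-03] 0.049507621776755856
the job is handed in; nothing more can be done
None
```

I wound the tray out to its end stop, set the vial block upright in the corner, and handed the job in at about 21 s with the gripper still pressing it against both stops (about 31 N and 24 N measured at the wrist); no verdict was returned.

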